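Lock the decorating turntable with its sliding rod

ROBOT

A 6-joint arm with a two-finger parallel gripper is mounted at the origin on the work surface. World frame = base frame: x ahead of the robot, y to its left, z up, the work surface at z = 0. Lengths are in m, angles in rad, forces in N, time in s.
With the tool pointing down it reaches from about 0.35 to 0.875 m from the base axis. Payload 15.5 kg.
Tool frame: the origin (TCP) lies between the finger pads; the fingertips stand ctrl.tip_extent ahead of it and the grasp point (between the pads) is the TCP (ctrl.tip_extent is the distance from the TCP to the fingertips, in m); z points along the fingers, y is the direction in which the jaws open and shut (so a half turn about z gives the same grasp; the last joint's range is limited). The gripper opens to 85 mm and grips with 20 to 120 N. Pads are 22 mm wide; open, the fingers measure 114 mm over their backs; the gripper's body (76 mm by 85 mm) begins 54 mm behind the grasp point. The pads swing forward as they close: fully open they stand 13 mm farther back than shut.
Start: joints at [-0.096, 0.494, 1.345, -0, 1.302, -0.096], TCP at [0.625, 0, 0.25] pointing down, gripper open.
Joint ranges: [-2.91, 2.91], [-0.82, 2.16], [0.22, 2.67], [-1.22, 4.37], [0.12, 2.79], [-3.08, 3.08]. Speed limits (rad/s): [1.89, 1.89, 2.57, 3.01, 3.01, 3.01].

INTERFACE

Orientations are given as [roll, pitch, yaw] about the fixed x, y, z axes, in that order (R = Rz(yaw) Ry(pitch) Rx(roll)).
In Python, from plant import ctrl gives the robot as it stands.
- The arm moves only by the tool carry_out, never from a script. Its argument "commands" is a list of rows, each a list of 7 numbers: the closure in counts, from 0 (fully open) to 255 (shut), then the shift along the world's x, y, z in m, then the turn, a rotation vector about the world's x, y, z in degrees. A call has 1 to 8 rows; each row is the pose to reach, as a shift and turn from the pose commanded when the call began; what a row does not reach only later rows make up. A row lasts 1/10 s, in which the tool goes at most 50 mm and 8.59 degrees, less where a joint would pass 70% of its speed; a pose out of reach is approached as far as the arm can. A call with a gripper value outside its range is refused whole. The fingers move at their own pace and stop on an object; "newtons" is the grip in N (left out, the last holds). Time passes only in rows, so rows that repeat a pose let the fingers close. It gives the time, the measured TCP pose, the force and the opening at its end, in the units of the state.
- ctrl.observe(): the state, without advancing time (a new reading comes with each control period).
- ctrl.capture(name): name is "scene" or "side" or "wrist"; returns (picture, depth): 420x560x3 uint8, blue, green, red; 420x560 float32, m along the optical axis (not along the pixel's ray), 0 where there is no reading.
- ctrl.camera_info(name): a dict with "K" (3x3 intrinsics, pixels), "rvec" (rotation vector, rad) and "tvec" (3), from world to camera coordinates, as OpenCV has them. Camera axes: x right, y down, z forward; pixel columns grow to the right and rows downward; lengths in m; the calibration is good to about 2 mm. A picture is of the moment at which its call begins: read the wrist's pose just before it. camera_info takes no time and is no camera call; for the wrist camera it gives the pose at the moment of the call.
- ctrl.hand_in(): hands the job in, once; it reports no verdict.
The state is a dict: "t": time; "joints": joint angles; "qd": joint speeds; "joint_torque": joint torques, N m; "position": TCP position; "tcp_rot": TCP orientation; "ft_force": force on the tool from outside, world axes, zero at the start; "wrist_torque": the same for the moment, N m; "finger_gap": opening from 0.0 (shut) to 1.0 (fully open).
Only numpy, scipy, OpenCV 4.12 (cv2) and the standard library are available. Lean on these libraries where they do the work, as an engineer would, in place of code of your own. Each camera call takes 0.05 s, during which the arm holds its last target.

TASK

Lock the small decorating turntable: first turn its green yoke until the V-channel through it lines up with the fixed grey V-groove, then push the aluminium rod gently along the groove, under the yoke's bridge, until its nose rests against the brass stop pin. Then swing the red keeper arm fully across the groove behind the rod. Do not ram the stop, and leave the pottery and tools round about where they are.

Things in the scene. Friction and masses are not known exactly. Their poses are not given: they have to be found in the camera images.
- stand: Blue fixed base plate, 365 x 122 x 12 mm, carrying the grey groove, yoke, keeper and stop pin. Origin on the work surface under the yoke's turning axis; +x is the direction in which the rod is pushed, +y to the left of that, z up. Offsets called 'stand' elsewhere are in this frame.
- groove_end (a point): Far end of the fixed grey groove block, at its top: stand x = -266 mm, y = 0, 40 mm above the work surface. The block runs from here to stand x = -66 mm, 48 mm wide, with a 90 degree V, 24 mm wide and 12 mm deep, along its top.
- yoke (a joint): Angle of the green yoke about its vertical axis (at the stand's origin), rad, positive anticlockwise from above; 0 = channel in line with the grey groove. Range -0.3 to 1.5, starts at 0.5 to 1.25. Stiff (about 0.08 N m), stays where left. A block 110 x 48 mm, top 39 mm above the work surface, with a V-channel along its length like the groove's, on a white disc 124 mm across.
- yoke_grip (a point): Point on the yoke's turning axis in the green bridge bar, 88 mm above the work surface. The bar lies across the channel: 64 mm long, 22 mm thick along the channel, 72 to 100 mm above the work surface; the rod passes 10 mm below it. The point's x axis points along the channel: grip the bar from above with the fingers closing along x, and turn.
- rod: Aluminium locking rod, 28 mm diameter, 180 mm long, about 0.3 kg, in the grey groove, its axis 48 mm above the work surface. Origin at its middle, on the axis; both ends are rounded; +x runs to the nose, the orange-banded tail faces away. Slides with about 1.5 to 5 N of friction, must travel 145 to 185 mm. Push the tail with shut fingers, tips about 45 mm above the work surface.
- rod_nose (a point): Foremost point of the rod's nose, 90 mm from the rod's origin.
- rod_tail (a point): Rearmost point of the rod's rounded tail, 90 mm behind the rod's origin. It ends at stand x = -111 mm when the nose is on the stop.
- stop_face (a point): Point of the brass stop pin (16 mm diameter, upright, top 70 mm above the work surface) that the nose must touch: stand x = 69 mm, y = 0, 48 mm above the work surface. Rigid.
- keeper (a joint): Angle of the red keeper arm about its vertical hinge, rad, positive anticlockwise from above: 0 = open, beside the groove, pointing to stand -x; 1.571 = fully shut on its end stop, across the groove behind the rod, pointing to stand -y. Starts at 0 to 0.25; moves easily, stays where left. Shuts only if the rod is home: its front face is then about 5 mm behind the tail.
- keeper_post (a point): Point on the upright red post at the keeper's free end, 85 mm above the work surface: post 16 mm diameter, its top 95 mm above the work surface, 66 mm from the hinge. The arm under it is 14 mm high, up to 58 mm above the work surface.
- keeper_hinge (a point): The keeper's vertical hinge axis: stand x = -122 mm, y = 48 mm.
- mug: Blue mug, 76 mm across, 85 mm high; origin under its centre. Bystander.
- glaze_jar: Jar with a white cap, 60 mm across, 75 mm high; origin under its centre. Bystander.
- kiln_post: Terracotta kiln post, 100 x 38 x 38 mm, lying; origin under its centre. Bystander.
- bowl: White bowl, 110 mm across, 50 mm high; origin under its centre. Bystander.
- brush: Brush lying on the table along its x axis. Bystander.
- wood_block: Wooden block 70 x 50 x 30 mm; origin under its centre. Bystander.
- stop_pin: The brass stop pin; its origin is the stand's origin (use point stop_face for its place).
Not all that is in view belongs to the job. Leave any pink or purple look-alike of the rod alone.

How it is judged:
By the outcome, as a careful person would: the job done as asked, in the order asked, and still so for the second after the job is handed in, with the robot touching nothing.
It also fails if it takes over 72 s, if anything falls off the work surface, if the arm or the gripper's body presses on something with over 40 N, if the wrist force passes 120 N, or if a joint passes its speed limit or range.

## Working session

There is one attempt and no reset: what is moved stays moved. The work goes in short steps, Python scripts to look and compute and a tool call to move; the robot and the scene stay as the last step left them, time stands still between calls to the robot, and variables do not carry over. Pictures are saved under pics/ and viewed, and the job is handed in when it is done.

Besides the shell and the picture viewer there is one more tool, called after "Request:" as name(argument=value, ...), one argument or row to a line, values as JSON. carry_out: Moves the arm, as the interface text tells. Its arguments: {"type":"object","properties":{"commands":{"type":"array"},"newtons":{"type":"number"}},"required":["commands"]}

```bash
mkdir -p pics; ls; python3 - <<'E'
from plant import ctrl
import cv2,numpy as np
s=ctrl.observe(); print({k:np.round(v,3) for k,v in s.items()}, ctrl.tip_extent)
for n in ["scene","side"]:
    im,d=ctrl.capture(n); cv2.imwrite(f"pics/{n}0.png",im); np.savez(f"{n}0.npz",im=im,d=d)
    i=ctrl.camera_info(n); R=cv2.Rodrigues(np.array(i["rvec"],float))[0]; print(n,i["K"],-R.T@np.array(i["tvec"]).ravel(),R[2])
E
```

```text
pics
{'t': np.float64(0.0), 'joints': array([-0.095,  0.494,  1.346, -0.   ,  1.303, -0.095]), 'qd': array([-0.001,  0.   ,  0.001,  0.   , -0.002, -0.001]), 'joint_torque': array([-3.0000e-03, -8.8216e+01, -3.8387e+01, -0.0000e+00,  1.0000e-02,
        0.0000e+00]), 'position': array([0.625, 0.   , 0.25 ]), 'tcp_rot': array([-3.14 , -0.   ,  1.571]), 'ft_force': array([ 0.81 , -0.145, -0.148]), 'wrist_torque': array([-0.036,  0.018, -0.01 ]), 'finger_gap': np.float64(1.0)} 0.019
scene [[409.3366214    0.         280.78322872]
 [  0.         409.3366214  208.83531417]
 [  0.           0.           1.        ]] [ 1.11321858 -0.14699656  0.85279147] [-0.59310975  0.16502796 -0.78802703]
side [[434.09272704   0.         278.08084344]
 [  0.         434.09272704 212.95924272]
 [  0.           0.           1.        ]] [ 0.23668592 -1.10922723  0.81825507] [ 0.20311424  0.8151522  -0.54246797]
```

View pics/scene0.png

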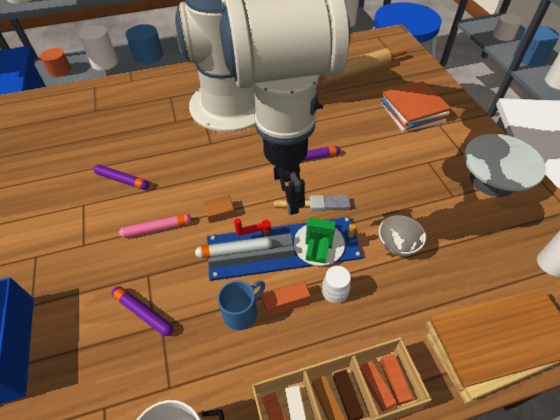

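View pics/side0.png

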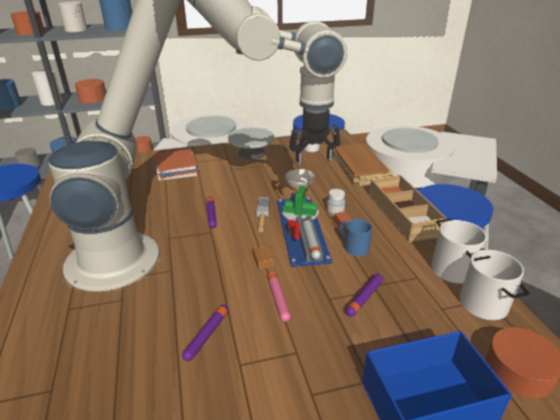

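The scene view shows the stand at about (285,247) and the silver rod in its groove with an orange tail at (201,252). The pink rod (155,225) and purple rods (122,177), (142,310), (320,153) are look-alikes. The silver one in the grey groove matches the description. I'll confirm it in a crop and measure.

```bash
cat > h.py <<'E'
from plant import ctrl
import cv2,numpy as np
def cam(n):
    i=ctrl.camera_info(n); R=cv2.Rodrigues(np.array(i["rvec"],float))[0]; return np.array(i["K"]),R,np.array(i["tvec"]).ravel()
def ray(c,uv,z):
    K,R,t=c; uv=np.atleast_2d(np.array(uv,float)); d=(np.c_[uv,np.ones(len(uv))]@np.linalg.inv(K).T)@R; o=-R.T@t
    return o+d*((z-o[2])/d[:,2])[:,None]
def proj(c,P):
    K,R,t=c; q=(np.atleast_2d(P)@R.T+t)@K.T; return q[:,:2]/q[:,2:]
def cloud(c,d):
    K,R,t=c; v,u=np.indices(d.shape); p=np.stack([(u-K[0,2])/K[0,0]*d,(v-K[1,2])/K[1,1]*d,d],-1)
    return (p-t)@R
def crop(im,x0,y0,x1,y1,f,name): cv2.imwrite(name,cv2.resize(im[y0:y1,x0:x1],None,fx=f,fy=f,interpolation=cv2.INTER_CUBIC))
E
python3 - <<'E'
from h import *
z=np.load("scene0.npz"); im,d=z["im"],z["d"]; c=cam("scene")
crop(im,185,195,385,335,4,"pics/c0.png")
hsv=cv2.cvtColor(im,cv2.COLOR_BGR2HSV); W=cloud(c,d)
roi=np.zeros(d.shape,bool); roi[210:285,190:370]=1
m=(hsv[...,0]>100)&(hsv[...,0]<125)&(hsv[...,1]>150)&roi&(d>0)
P=W[m]; print("blue z",np.percentile(P[:,2],[5,50,95]))
pl=m&(abs(W[...,2]-.012)<.008)
r=ray(c,np.argwhere(pl)[:,::-1],.012); 
rect=cv2.minAreaRect(r[:,:2].astype(np.float32)); print("plate",rect,cv2.boxPoints(rect))
for nm,mm in dict(green=(hsv[...,0]>45)&(hsv[...,0]<80)&(hsv[...,1]>120),red=((hsv[...,0]<4)|(hsv[...,0]>175))&(hsv[...,1]>200)).items():
    mm=mm&roi&(d>0); P=W[mm]; print(nm,len(P),P.mean(0),P.min(0),P.max(0))
    for lo,hi in ((.03,.045),(.05,.065),(.068,.09),(.09,.105)):
        q=P[(P[:,2]>lo)&(P[:,2]<hi)]
        if len(q): print(lo,len(q),q.mean(0))
E
```

```text
blue z [0.00787654 0.01292601 0.01855253]
plate ((0.5942823886871338, -8.754432201385498e-05), (0.361468106508255, 0.12291152775287628), 82.15425109863281) [[ 0.50873053 -0.17074066]
 [ 0.6304915  -0.1875189 ]
 [ 0.67983425  0.17056558]
 [ 0.5580733   0.1873438 ]]
green 1030 [0.6262711  0.07851598 0.05817505] [0.58466606 0.03978157 0.01689376] [0.67175434 0.13621354 0.10361768]
0.03 487 [0.63146084 0.07511651 0.03730521]
0.05 29 [0.62253039 0.08592828 0.05748662]
0.068 120 [0.62120118 0.08165069 0.08143189]
0.09 267 [0.61455632 0.08457056 0.09942191]
red 301 [ 0.55044859 -0.06413687  0.06286093] [ 0.5393093  -0.10160114  0.04207689] [ 0.55888661 -0.01870071  0.0997231 ]
0.03 8 [ 0.55249551 -0.04866234  0.04357674]
0.05 191 [ 0.55003483 -0.05471398  0.05814225]
0.068 31 [ 0.5514901  -0.0953133   0.07868499]
0.09 32 [ 0.5487882  -0.09388806  0.09536416]
```

View pics/c0.png

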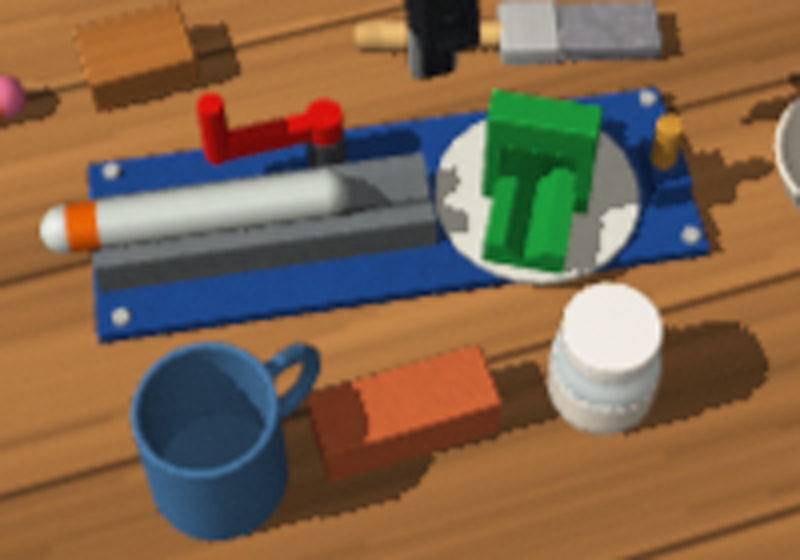

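The crop confirms the silver rod with the orange band (crop 82,228) lies in the grey groove. The keeper is open (post at 210,100), and the yoke channel is turned most of the way across. Next I refine the numbers.

```bash
python3 - <<'E'
from h import *
z=np.load("scene0.npz"); im,d=z["im"],z["d"]; c=cam("scene"); W=cloud(c,d)
hsv=cv2.cvtColor(im,cv2.COLOR_BGR2HSV)
roi=np.zeros(d.shape,bool); roi[205:285,190:372]=1
def rectz(m,zz,tol,nm):
    n,l,st,_=cv2.connectedComponentsWithStats((m&roi&(d>0)&(abs(W[...,2]-zz)<tol)).astype(np.uint8))
    k=1+np.argmax(st[1:,4]); p=np.argwhere(l==k)[:,::-1]; r=ray(c,p,zz)[:,:2].astype(np.float32)
    print(nm,len(p),"px",p.mean(0),"rect",cv2.minAreaRect(r),"mean",r.mean(0)); return r
g=(hsv[...,0]>45)&(hsv[...,0]<80)&(hsv[...,1]>120)
red=((hsv[...,0]<4)|(hsv[...,0]>175))&(hsv[...,1]>200)
rectz(g,.1,.003,"bar top")
for side in (0,1): pass
rectz(g,.039,.004,"yoke top")
rectz(red,.095,.003,"post top")
rectz(red,.058,.003,"arm top")
gr=(hsv[...,1]<60)
rectz(gr,.04,.003,"groove top")
w=(hsv[...,1]<60)&(hsv[...,2]>90); 
p=W[w&roi&(W[...,0]>.5)]; h=np.histogram(p[:,2],np.arange(0,.08,.003)); print(h[0])
rod=gr&(hsv[...,2]>140)&(W[...,2]>.052)&(W[...,2]<.07)&roi
P=W[rod]; print("rod",len(P),P.min(0),P.max(0)); 
vx=cv2.fitLine(P[P[:,2]>.058][:,:2].astype(np.float32),cv2.DIST_L2,0,.01,.01).ravel(); print(vx,np.degrees(np.arctan2(vx[1],vx[0])))
br=(hsv[...,0]>12)&(hsv[...,0]<30)&(hsv[...,1]>120)&(W[...,2]>.066)&(W[...,2]<.075)&roi
print("pin top",br.sum(),W[br].mean(0))
o=(hsv[...,0]>5)&(hsv[...,0]<14)&(hsv[...,1]>200)&(W[...,2]>.03)&roi
print("orange",W[o].mean(0))
# predicted landmarks
S=np.array([.6057,.0826]); a=np.radians(82.16); ex=np.array([np.cos(a),np.sin(a)]); ey=np.array([-ex[1],ex[0]])
f=lambda x,y,z: np.r_[S+ex*x+ey*y,z]
v=cv2.resize(im[195:335,185:385],None,fx=4,fy=4,interpolation=cv2.INTER_CUBIC)
pts=[f(-266,-24,40),f(-266,24,40),f(-66,24,40),f(-66,-24,40),f(77,0,70),f(-122,48,58)] if 0 else [f(*np.array(q)/1000) for q in [(-266,-24,40),(-266,24,40),(-66,24,40),(-66,-24,40),(77,0,70),(-122,48,58)]]
for q in pts:
    u=proj(c,q)[0]; u=(u-[185,195]+.5)*4; cv2.drawMarker(v,tuple(int(k) for k in u),(0,255,255),0,10,1)
ring=np.array([f(.062*np.cos(t),.062*np.sin(t),.015) for t in np.linspace(0,6.28,40)])
for u in (proj(c,ring)-[185,195]+.5)*4: cv2.circle(v,tuple(int(k) for k in u),2,(255,0,255),-1)
cv2.imwrite("pics/c1.png",v)
E
```

```text
bar top 215 px [320.61395349 223.09302326] rect ((0.6127195358276367, 0.08516371250152588), (0.06239251047372818, 0.023879090324044228), 60.50790786743164) mean [0.61286587 0.08505992]
yoke top 175 px [324.05142857 246.88      ] rect ((0.6391186714172363, 0.09016645699739456), (0.025080738589167595, 0.07212082296609879), 58.22962951660156) mean [0.6393895  0.08795912]
post top 21 px [237.28571429 221.28571429] rect ((0.5483989715576172, -0.09383566677570343), (0.01149169635027647, 0.014280179515480995), 77.25713348388672) mean [ 0.5477645  -0.09419705]
arm top 106 px [255.87735849 226.6509434 ] rect ((0.5505277514457703, -0.05312412977218628), (0.02036278136074543, 0.06658006459474564), 4.5741705894470215) mean [ 0.5489132  -0.05269969]
groove top 447 px [251.03579418 253.34675615] rect ((0.6062735319137573, -0.08088116347789764), (0.19927410781383514, 0.017560705542564392), 82.411376953125) mean [ 0.6066375  -0.08023176]
[ 13  15   8  34  96 263 543  69   2  12  19  16  63 331 134  48  50  76
  89 166 280  94   6   7 107 274]
rod 647 [ 0.5661647  -0.20395557  0.05205497] [0.75763924 0.09571772 0.0698342 ]
[ 0.3320873   0.9432486   0.5901447  -0.10752242] 70.604485
pin top 34 [0.62295403 0.16161162 0.07012901]
orange [ 0.58295865 -0.16947318  0.06802732]
```

View pics/c1.png

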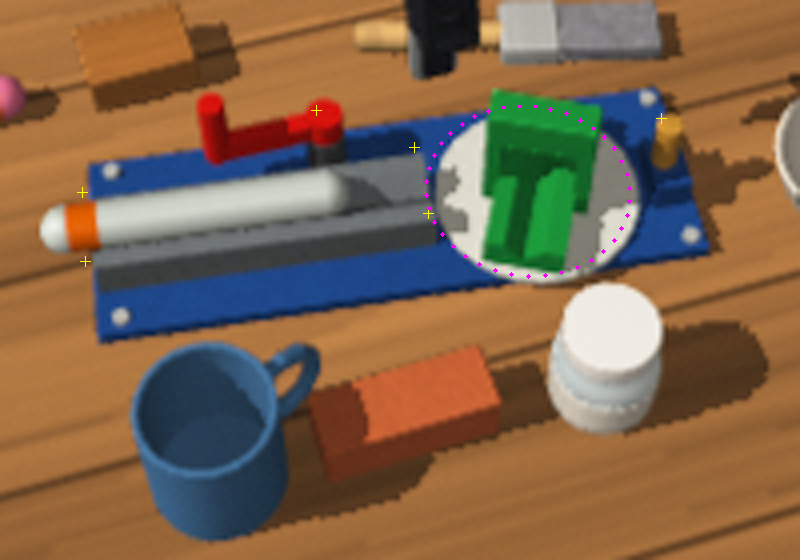

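Request:
carry_out(
  commands=[
    [0,0,0.03,0,0,0,-8],
    [0,-0.006,0.06,0,0,0,-16],
    [0,-0.0125,0.085,0,0,0,-24],
    [0,-0.0125,0.085,0,0,0,-31],
    [0,-0.0125,0.085,0,0,0,-31],
    [0,-0.0125,0.085,0,0,0,-31],
  ],
  newtons=40,
)

```text
t: 0.7
position: [0.6125, 0.0848, 0.2501]
tcp_rot: [-3.141, 0.0, 1.034]
ft_force: [-0.2, -0.1, -0.6]
finger_gap: 1.0
```

```bash
python3 - <<'E'
from h import *
s=ctrl.observe(); print(s["position"],s["tcp_rot"],s["joints"]); c=cam("wrist")
im,d=ctrl.capture("wrist"); cv2.imwrite("pics/w0.png",im); np.savez("w0.npz",im=im,d=d,K=c[0],R=c[1],t=c[2])
print(-c[1].T@c[2])
im,d=ctrl.capture("side"); crop(im,240,160,380,280,5,"pics/s1.png")
E
```

```text
[0.61246968 0.08476032 0.25007844] [-3.14132493e+00  3.18298970e-04  1.03350971e+00] [ 4.10371747e-02  4.84441510e-01  1.36283013e+00 -1.24921626e-04
  1.29471920e+00  5.78357912e-01]
[0.65311481 0.15529283 0.37230865]
```

View pics/w0.png

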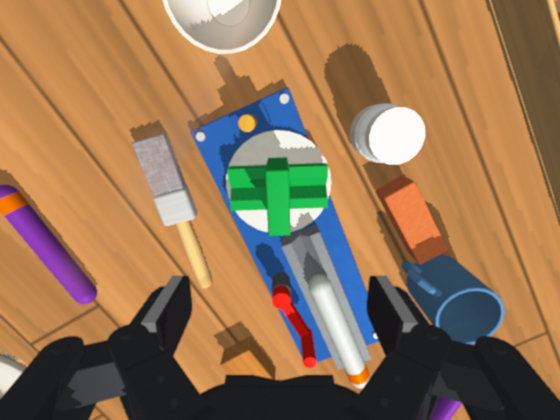

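View pics/s1.png

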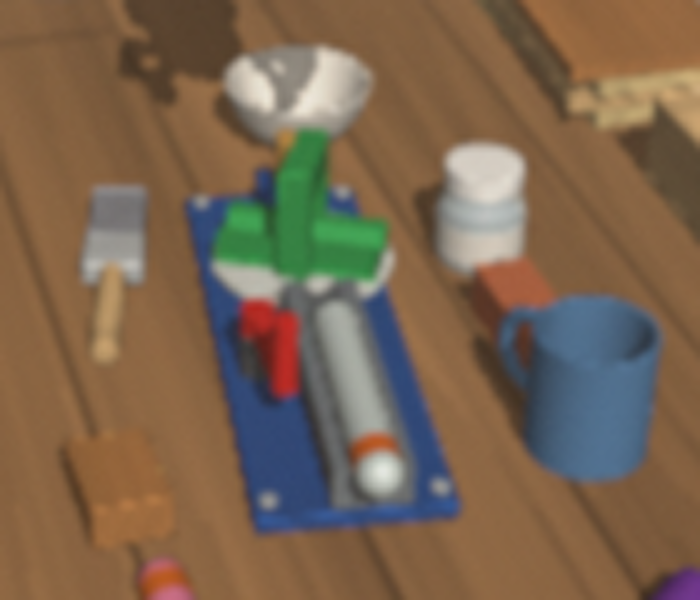

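The wrist view shows the whole stand: pin at (247,123), yoke bar at (278,197), rod nose at (318,282), tail at (358,378) and keeper post at (308,362). I'll measure from this.

```bash
cat > wm.py <<'E'
from h import *
def meas(fn):
    z=np.load(fn); im,d=z["im"],z["d"]; c=(z["K"],z["R"],z["t"]); W=cloud(c,d); hsv=cv2.cvtColor(im,cv2.COLOR_BGR2HSV)
    H,S,V=[hsv[...,i].astype(int) for i in range(3)]
    near=(d>0)&(np.hypot(W[...,0]-.605,W[...,1]-.0)<.3)
    def go(m,zz,tol,nm,zr=None):
        n,l,st,_=cv2.connectedComponentsWithStats((m&near&(abs(W[...,2]-zz)<tol)).astype(np.uint8),connectivity=4)
        if n<2: print(nm,"none"); return
        k=1+np.argmax(st[1:,4]); p=np.argwhere(l==k)[:,::-1]; r=ray(c,p,zr or zz)[:,:2].astype(np.float32)
        q=cv2.minAreaRect(r); print(nm,len(p),"px",p.mean(0).round(),"c",np.round(q[0],4),np.round(q[1],4),round(q[2],1),"mean",r.mean(0).round(4)); return r
    g=(H>45)&(H<80)&(S>120); red=((H<4)|(H>175))&(S>200)
    go(g,.1,.006,"bar"); go(red,.095,.006,"post"); go(red,.058,.006,"arm")
    go((H>12)&(H<30)&(S>120),.07,.006,"pin")
    r=go((H>100)&(H<125)&(S>150),.012,.006,"plate")
    m=g&near&(abs(W[...,2]-.039)<.005); r=ray(c,np.argwhere(m)[:,::-1],.039)[:,:2].astype(np.float32); print("yoke",len(r),cv2.minAreaRect(r))
    rod=(S<70)&near&(W[...,2]>.045)&(W[...,2]<.068)
    go((S<70),.056,.011,"rod",.050)
    go((S<70),.040,.004,"groove")
    go((H>3)&(H<16)&(S>180)&(S<256),.056,.011,"orange",.055)
    return c,im,W,hsv
if __name__=="__main__":
    import sys; meas(sys.argv[1])
E
python3 wm.py w0.npz
```

```text
bar 1502 px [278. 201.] c [0.6113 0.0885] [0.0633 0.0218] 59.8 mean [0.6125 0.0899]
post 125 px [309. 360.] c [ 0.5468 -0.089 ] [0.0171 0.0113] 60.7 mean [ 0.5468 -0.0891]
arm 595 px [290. 312.] c [ 0.5456 -0.0533] [0.0806 0.021 ] 85.0 mean [ 0.5479 -0.0476]
pin 214 px [246. 123.] c [0.6222 0.1632] [0.0144 0.0142] 59.2 mean [0.6221 0.1633]
plate 3015 px [243. 135.] c [0.609 0.133] [0.0982 0.1185] 82.6 mean [0.6051 0.1554]
yoke 2011 ((0.6130224466323853, 0.0915260910987854), (0.05503329634666443, 0.10886886715888977), 61.15142059326172)
rod 2254 px [336. 324.] c [ 0.5846 -0.1023] [0.1595 0.0278] 82.1 mean [ 0.5854 -0.0976]
groove 1317 px [337. 290.] c [ 0.6042 -0.0778] [0.2006 0.0158] 82.2 mean [ 0.608  -0.0627]
orange 65 px [353. 379.] c [ 0.5659 -0.1807] [0.0214 0.0092] 86.9 mean [ 0.566  -0.1812]
```

Request:
carry_out(
  commands=[
    [0,0,0.001,-0.045,0,0,0.5],
    [0,0,0.001,-0.09,0,0,0.5],
    [0,0,0.001,-0.135,0,0,0.5],
    [0,0,0.001,-0.16,0,0,0.5],
    [0,0,0.001,-0.16,0,0,0.5],
    [120,0,0.001,-0.16,0,0,0.5],
    [255,0,0.001,-0.16,0,0,0.5],
    [255,0,0.001,-0.16,0,0,0.5],
  ],
  newtons=40,
)

```text
t: 1.6
position: [0.6135, 0.086, 0.092]
tcp_rot: [3.139, -0.002, 1.039]
ft_force: [-0.6, 0.5, -0.1]
finger_gap: 0.515
```

Request:
carry_out(
  commands=[
    [255,0,0,0,0,0,0],
    [255,0,0,0,0,0,0],
    [255,0,0,0,0,0,0],
    [255,0,0,0,0,0,0],
  ],
)

```text
t: 2.0
position: [0.6123, 0.0864, 0.0914]
tcp_rot: [3.142, -0.001, 1.039]
ft_force: [-5.9, 2.9, 11.5]
finger_gap: 0.253
```

Request:
carry_out(
  commands=[
    [255,0,0,0,0,0,-4],
    [255,0,0,0,0,0,-10],
    [255,0,0,0,0,0,-16],
    [255,0,0,0,0,0,-22],
    [255,0,0,0,0,0,-28],
    [255,0,0,0,0,0,-34],
    [255,0,0,0,0,0,-40],
  ],
)

```text
t: 2.7
position: [0.612, 0.0867, 0.0913]
tcp_rot: [-3.141, -0.0, 0.336]
ft_force: [-8.3, 6.1, 13.5]
finger_gap: 0.247
```

Request:
carry_out(
  commands=[
    [255,0,0,0,0,0,-6],
    [255,0,0,0,0,0,-12],
    [255,0,0,0,0,0,-18],
    [255,0,0,0,0,0,-23],
    [255,0,0,0,0,0,-27.3],
    [255,0,0,0,0,0,-27.3],
    [255,0,0,0,0,0,-27.3],
  ],
)

```text
t: 3.4
position: [0.6119, 0.087, 0.0914]
tcp_rot: [-3.14, 0.0, -0.136]
ft_force: [-7.1, 8.9, 12.6]
finger_gap: 0.25
```

Request:
carry_out(
  commands=[
    [100,0,0,0,0,0,0],
    [60,0,0,0,0,0,0],
    [60,0,0,0,0,0,0],
    [60,0,0,0.02,0,0,0],
    [60,0,0,0.06,0,0,0],
    [60,0,-0.03,0.11,0,0,0],
    [60,0,-0.07,0.15,0,0,0],
    [60,0,-0.07,0.15,0,0,0],
  ],
)

```text
t: 4.2
position: [0.6141, 0.0133, 0.2444]
tcp_rot: [3.141, -0.006, -0.138]
ft_force: [-0.6, 0.5, -0.4]
finger_gap: 0.763
```

```bash
python3 - <<'E'
from h import *
s=ctrl.observe(); print(s["t"],s["position"],s["tcp_rot"]); c=cam("wrist")
im,d=ctrl.capture("wrist"); cv2.imwrite("pics/w1.png",im); np.savez("w1.npz",im=im,d=d,K=c[0],R=c[1],t=c[2])
im,d=ctrl.capture("side"); crop(im,240,160,380,280,5,"pics/s2.png")
E
python3 wm.py w1.npz
```

```text
4.2 [0.61407534 0.01333443 0.24444847] [ 3.14126204 -0.00607159 -0.13761571]
bar 1545 px [201. 218.] c [0.6127 0.0863] [0.0224 0.0631] 82.5 mean [0.6139 0.0859]
post 179 px [395. 256.] c [ 0.5482 -0.0911] [0.017  0.0129] 38.1 mean [ 0.548  -0.0912]
arm 790 px [345. 246.] c [ 0.5462 -0.0564] [0.0803 0.023 ] 85.2 mean [ 0.5489 -0.0507]
pin 203 px [132. 211.] c [0.6227 0.1622] [0.0143 0.0167] 34.0 mean [0.6227 0.1622]
plate 4460 px [350. 165.] c [ 0.6171 -0.0666] [0.2305 0.0492] 82.1 mean [ 0.6281 -0.0709]
yoke 1868 ((0.6121829152107239, 0.08677363395690918), (0.10881144553422928, 0.06307008862495422), 82.0727310180664)
rod 3500 px [388. 205.] c [ 0.5854 -0.1008] [0.1529 0.0279] 82.1 mean [ 0.5859 -0.1006]
groove 2120 px [361. 187.] c [ 0.6051 -0.0789] [0.1984 0.0145] 82.1 mean [ 0.6069 -0.0751]
orange 158 px [466. 198.] c [ 0.5848 -0.1806] [0.0229 0.0113] 74.4 mean [ 0.5847 -0.1808]
```

View pics/w1.png

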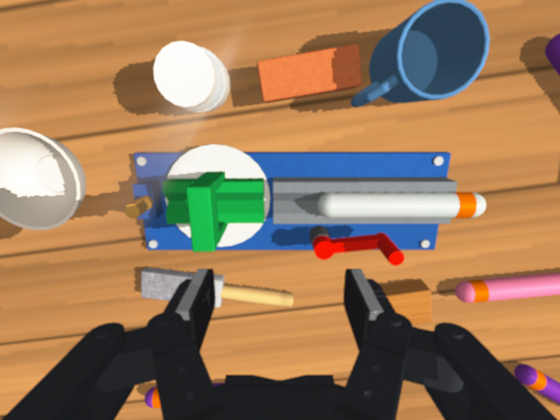

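```bash
python3 - <<'E'
from h import *
z=np.load("w1.npz"); c=(z["K"],z["R"],z["t"])
a=np.radians(82.15); ex=np.array([np.cos(a),np.sin(a)]); ey=np.array([-ex[1],ex[0]]); S=np.array([.6123,.0864])
for n,p,h in (("tail",(487,205),.048),("nose",(317.5,206),.048),("grooveend",(456,206),.04),("groovestart",(272,201),.04)):
    q=ray(c,p,h)[0][:2]-S; print(n,ray(c,p,h)[0],q@ex,q@ey)
T=S+ex*-.111; print("tail final",T, "stop",S+ex*.069,"hinge",S-ex*.122+ey*.048)
for x in (-.31,-.29,-.275,-.111): print(x,S+ex*x)
E
```

```text
tail [ 0.57070523 -0.20730851  0.048     ] -0.2966371918694795 0.001090244492085224
nose [ 0.59483026 -0.02594756  0.048     ] -0.1136807684483967 0.001961587330998176
grooveend [ 0.57120302 -0.17862897  0.04      ] -0.2681584215756617 0.004514179683757516
groovestart [0.60499635 0.02241884 0.04      ] -0.06437913240274594 -0.0015033477051069498
tail final [ 0.59713961 -0.02355982] stop [0.62172403 0.1547534 ] hinge [ 0.54808703 -0.0279009 ]
-0.31 [ 0.56996017 -0.220695  ]
-0.29 [ 0.57269177 -0.20088242]
-0.275 [ 0.57474047 -0.18602298]
-0.111 [ 0.59713961 -0.02355982]
```

View pics/s2.png

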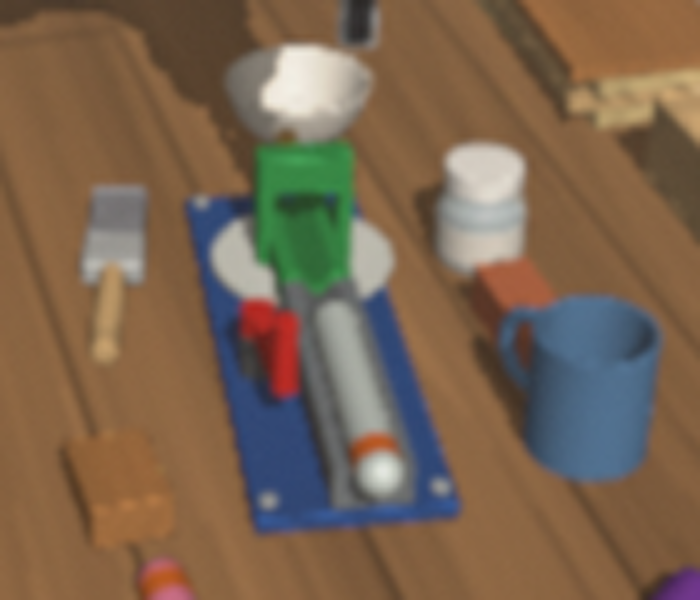

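Request:
carry_out(
  commands=[
    [255,-0.008,-0.045,0,0,0,0],
    [255,-0.016,-0.09,0,0,0,0],
    [255,-0.024,-0.135,0,0,0,0],
    [255,-0.032,-0.18,0,0,0,0],
    [255,-0.04,-0.225,-0.02,0,0,0],
    [255,-0.045,-0.256,-0.06,0,0,0],
    [255,-0.045,-0.256,-0.1,0,0,0],
    [255,-0.045,-0.256,-0.12,0,0,0],
  ],
)

```text
t: 5.1
position: [0.5652, -0.2389, 0.115]
tcp_rot: [-3.139, 0.006, -0.138]
ft_force: [-0.2, -0.4, 0.3]
finger_gap: -0.001
```

Request:
carry_out(
  commands=[
    [255,0,0,0,0,0,0],
    [255,0,0,0,0,0,0],
  ],
)

```text
t: 5.3
position: [0.5674, -0.239, 0.1196]
tcp_rot: [-3.141, 0.002, -0.135]
ft_force: [-0.1, -0.3, -0.2]
finger_gap: 0.0
```

```bash
python3 - <<'E'
from h import *
s=ctrl.observe(); print(s["t"],s["position"],s["tcp_rot"],s["finger_gap"]); c=cam("wrist")
im,d=ctrl.capture("wrist"); cv2.imwrite("pics/w2.png",im); np.savez("w2.npz",im=im,d=d,K=c[0],R=c[1],t=c[2])
E
python3 wm.py w2.npz
```

```text
5.3 [ 0.56743807 -0.23898897  0.11960586] [-3.14078930e+00  1.66888237e-03 -1.35451174e-01] 0.0001766170044649025
bar none
post 578 px [ 39. 330.] c [ 0.5481 -0.097 ] [0.0134 0.0199] 35.5 mean [ 0.5482 -0.097 ]
arm 953 px [ 29. 299.] c [ 0.5487 -0.0621] [0.0144 0.0513] 0.6 mean [ 0.5491 -0.0609]
pin none
plate 4487 px [ 62. 172.] c [ 0.6267 -0.0833] [0.1032 0.0281] 81.3 mean [ 0.6273 -0.0822]
yoke 0 ((0.0, 0.0), (0.0, 0.0), 0.0)
rod 6900 px [ 86. 238.] c [ 0.5853 -0.1095] [0.1238 0.0292] 82.2 mean [ 0.5852 -0.1096]
groove 3291 px [ 94. 209.] c [ 0.6024 -0.1147] [0.1314 0.013 ] 82.2 mean [ 0.6023 -0.1152]
orange 991 px [186. 238.] c [ 0.5781 -0.1791] [0.018  0.0288] 76.1 mean [ 0.5782 -0.179 ]
```

View pics/w2.png

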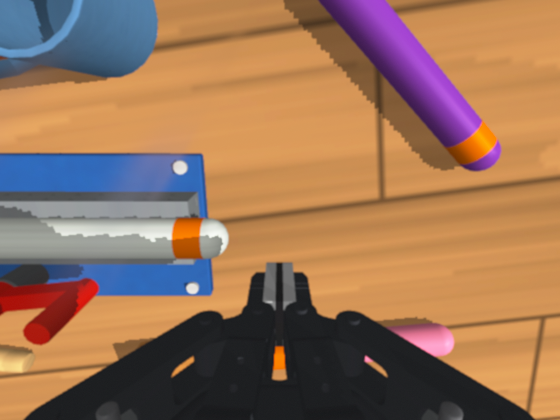

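Request:
carry_out(
  commands=[
    [255,0,0,-0.03,0,0,0],
    [255,0,0,-0.0555,0,0,0],
    [255,0,0,-0.0555,0,0,0],
    [255,0.0008,0.006,-0.0555,0,0,0],
    [255,0.0016,0.012,-0.0555,0,0,0],
    [255,0.0022,0.016,-0.0555,0,0,0],
    [255,0.0028,0.02,-0.0555,0,0,0],
    [255,0.0033,0.024,-0.0555,0,0,0],
  ],
)

```text
t: 6.15
position: [0.5711, -0.2156, 0.0653]
tcp_rot: [3.141, -0.001, -0.136]
ft_force: [-0.4, -0.3, -0.2]
finger_gap: -0.002
```

Request:
carry_out(
  commands=[
    [255,0.0007,0.005,0,0,0,0],
    [255,0.0014,0.01,0,0,0,0],
    [255,0.0021,0.015,0,0,0,0],
    [255,0.0028,0.02,0,0,0,0],
  ],
)

```text
t: 6.55
position: [0.5738, -0.1963, 0.0651]
tcp_rot: [3.141, -0.001, -0.136]
ft_force: [-2.1, -5.4, 2.8]
finger_gap: -0.001
```

```bash
python3 - <<'E'
from h import *
s=ctrl.observe(); print(s["t"],s["position"],s["ft_force"]); c=cam("wrist")
im,d=ctrl.capture("wrist"); cv2.imwrite("pics/w3.png",im)
im,d=ctrl.capture("side"); crop(im,240,160,380,280,5,"pics/s3.png")
E
```

```text
6.55 [ 0.57381445 -0.1963139   0.06506553] [-2.11549826 -5.42440658  2.7814721 ]
```

View pics/w3.png

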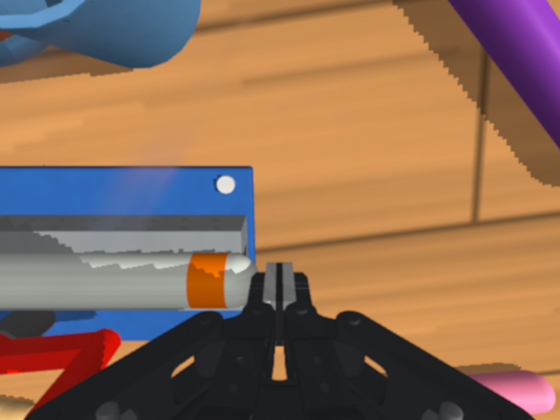

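View pics/s3.png

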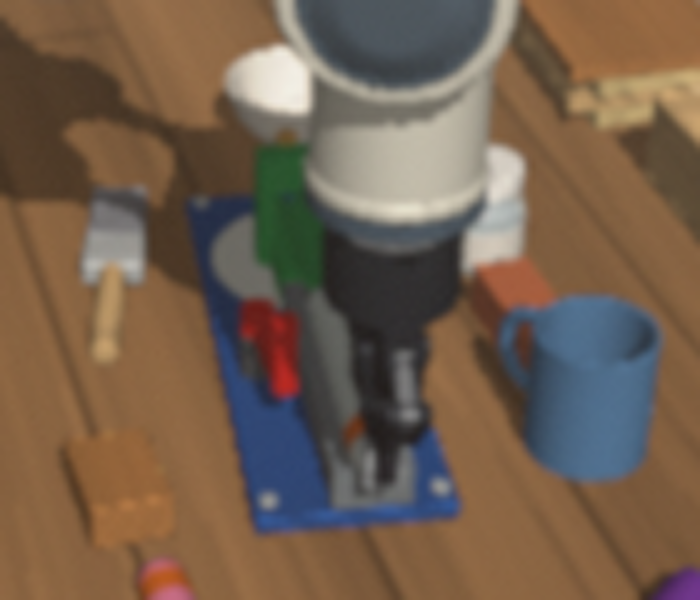

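Request:
carry_out(
  commands=[
    [255,0.0012,0.009,0,0,0,0],
    [255,0.0025,0.018,0,0,0,0],
    [255,0.0037,0.027,0,0,0,0],
    [255,0.005,0.036,0,0,0,0],
    [255,0.0062,0.045,0,0,0,0],
    [255,0.0074,0.054,0,0,0,0],
  ],
)

```text
t: 7.25
position: [0.5813, -0.1423, 0.065]
tcp_rot: [3.141, -0.001, -0.136]
ft_force: [-0.7, -7.0, 3.7]
finger_gap: 0.0
```

Request:
carry_out(
  commands=[
    [255,0.0012,0.009,0,0,0,0],
    [255,0.0025,0.018,0,0,0,0],
    [255,0.0037,0.027,0,0,0,0],
    [255,0.005,0.036,0,0,0,0],
    [255,0.0062,0.045,0,0,0,0],
    [255,0.0074,0.054,0,0,0,0],
  ],
)

```text
t: 7.85
position: [0.5887, -0.0882, 0.065]
tcp_rot: [3.141, -0.001, -0.136]
ft_force: [-0.7, -7.8, 4.6]
finger_gap: 0.001
```

```bash
python3 - <<'E'
from h import *
s=ctrl.observe(); print(s["t"],s["position"],s["ft_force"]); c=cam("wrist")
im,d=ctrl.capture("wrist"); cv2.imwrite("pics/w4.png",im)
im,d=ctrl.capture("scene"); crop(im,185,175,385,315,4,"pics/c4.png")
E
```

```text
7.85 [ 0.58865551 -0.08823706  0.06501245] [-0.68488959 -7.83540378  4.6165226 ]
```

View pics/w4.png

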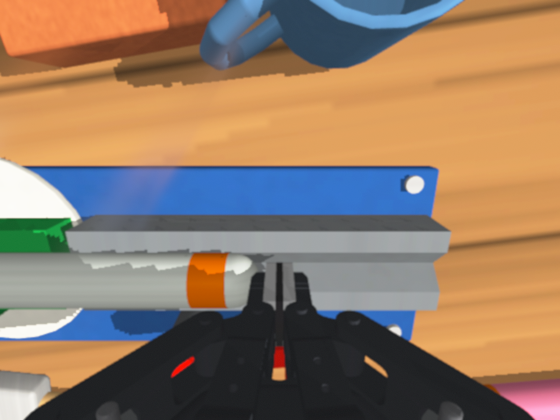

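View pics/c4.png

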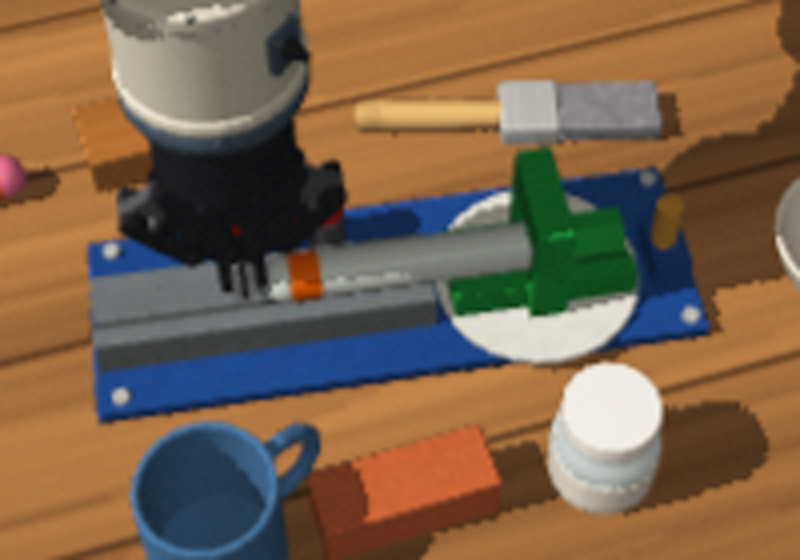

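Request:
carry_out(
  commands=[
    [255,0.0008,0.006,0,0,0,0],
    [255,0.0016,0.012,0,0,0,0],
    [255,0.0025,0.018,0,0,0,0],
    [255,0.0033,0.024,0,0,0,0],
    [255,0.004,0.029,0,0,0,0],
    [255,0.0045,0.033,0,0,0,0],
  ],
)

```text
t: 8.55
position: [0.593, -0.0555, 0.0649]
tcp_rot: [3.141, -0.0, -0.136]
ft_force: [-0.9, -7.5, 4.8]
finger_gap: -0.001
```

```bash
python3 - <<'E'
from h import *
s=ctrl.observe(); print(s["t"],s["position"],s["ft_force"]); c=cam("wrist")
im,d=ctrl.capture("scene"); crop(im,185,175,385,315,4,"pics/c5.png")
E
```

```text
8.55 [ 0.59299105 -0.05551884  0.0648907 ] [-0.91547078 -7.48833064  4.79300285]
```

View pics/c5.png

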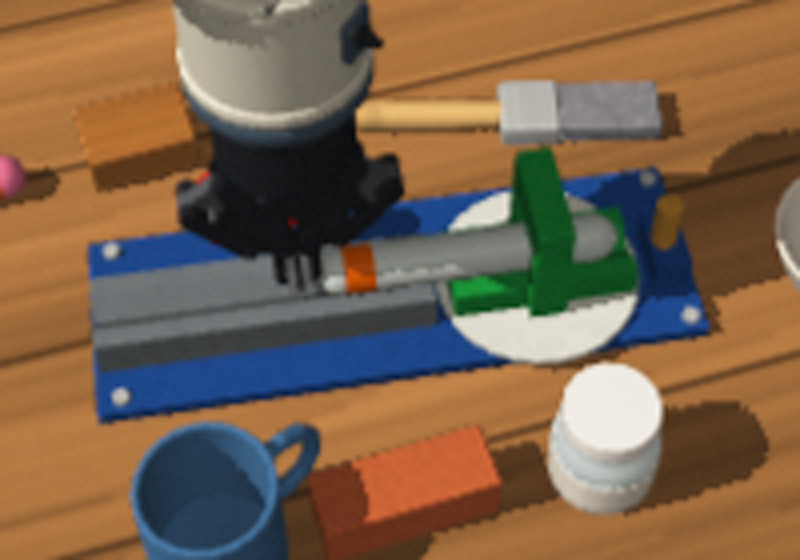

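The nose is under the bridge at (618,232), about 20 mm short of the pin at (655,225). From here I go slower.

Request:
carry_out(
  commands=[
    [255,0.0003,0.0025,0,0,0,0],
    [255,0.0007,0.005,0,0,0,0],
    [255,0.001,0.0075,0,0,0,0],
    [255,0.0014,0.01,0,0,0,0],
    [255,0.0016,0.0115,0,0,0,0],
  ],
)

```text
t: 9.1
position: [0.5946, -0.0443, 0.065]
tcp_rot: [3.141, -0.0, -0.136]
ft_force: [-1.1, -8.8, 5.8]
finger_gap: -0.0
```

Request:
carry_out(
  commands=[
    [255,0.0001,0.001,0,0,0,0],
    [255,0.0003,0.002,0,0,0,0],
    [255,0.0004,0.003,0,0,0,0],
  ],
)

```text
t: 9.4
position: [0.595, -0.0414, 0.065]
tcp_rot: [3.141, -0.0, -0.136]
ft_force: [-0.3, -7.7, 5.9]
finger_gap: -0.002
```

Request:
carry_out(
  commands=[
    [255,0.0001,0.001,0,0,0,0],
    [255,0.0003,0.002,0,0,0,0],
  ],
)

```text
t: 9.6
position: [0.5953, -0.0394, 0.065]
tcp_rot: [3.141, -0.0, -0.136]
ft_force: [-1.1, -7.8, 5.5]
finger_gap: 0.004
```

```bash
python3 - <<'E'
from h import *
s=ctrl.observe(); print(s["t"],s["position"],s["ft_force"]); c=cam("wrist")
im,d=ctrl.capture("scene"); crop(im,245,195,385,285,5,"pics/c6.png")
E
```

```text
9.6 [ 0.5952943  -0.03941576  0.06496142] [-1.05357047 -7.84109059  5.47874876]
```

View pics/c6.png

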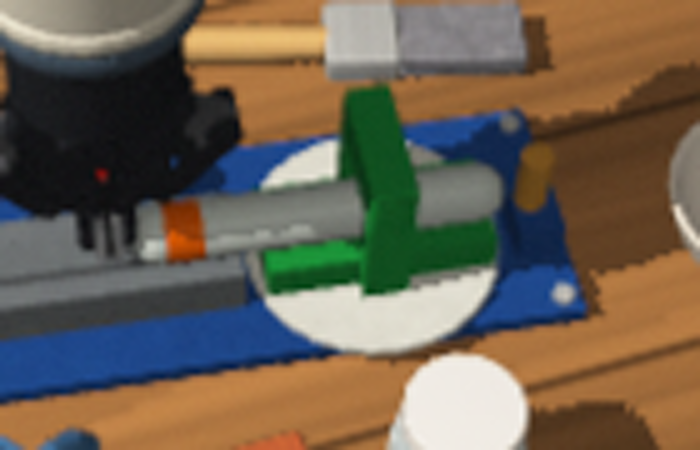

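About 12 px remain in the crop between nose (503) and pin (515), or roughly 6 mm.

Request:
carry_out(
  commands=[
    [255,0.0001,0.001,0,0,0,0],
    [255,0.0003,0.002,0,0,0,0],
  ],
)

```text
t: 9.85
position: [0.5956, -0.0374, 0.065]
tcp_rot: [3.141, -0.0, -0.136]
ft_force: [-1.3, -8.9, 5.4]
finger_gap: 0.002
```

Request:
carry_out(
  commands=[
    [255,0.0001,0.0007,0,0,0,0],
    [255,0.0002,0.0014,0,0,0,0],
  ],
)

```text
t: 10.05
position: [0.5958, -0.036, 0.065]
tcp_rot: [3.141, -0.0, -0.136]
ft_force: [-1.5, -8.4, 4.3]
finger_gap: -0.002
```

Request:
carry_out(
  commands=[
    [255,0.0001,0.0006,0,0,0,0],
    [255,0.0001,0.001,0,0,0,0],
  ],
)

```text
t: 10.25
position: [0.5959, -0.035, 0.065]
tcp_rot: [3.141, -0.0, -0.136]
ft_force: [-0.6, -9.0, 4.9]
finger_gap: 0.001
```

Request:
carry_out(
  commands=[
    [255,0.0001,0.0005,0,0,0,0],
    [255,0.0001,0.001,0,0,0,0],
  ],
)

```text
t: 10.45
position: [0.596, -0.034, 0.065]
tcp_rot: [3.141, -0.0, -0.136]
ft_force: [-0.3, -6.9, 4.3]
finger_gap: -0.003
```

Request:
carry_out(
  commands=[
    [255,0.0001,0.0005,0,0,0,0],
    [255,0.0001,0.001,0,0,0,0],
  ],
)

```text
t: 10.65
position: [0.5962, -0.033, 0.065]
tcp_rot: [3.141, -0.0, -0.136]
ft_force: [-0.9, -8.2, 4.0]
finger_gap: -0.004
```

```bash
python3 - <<'E'
from h import *
s=ctrl.observe(); print(s["t"],s["position"],s["ft_force"]); c=cam("wrist")
im,d=ctrl.capture("scene"); crop(im,245,195,385,285,5,"pics/c7.png")
E
```

```text
10.65 [ 0.59615172 -0.03299552  0.06495417] [-0.91358024 -8.22595299  4.04744761]
```

View pics/c7.png

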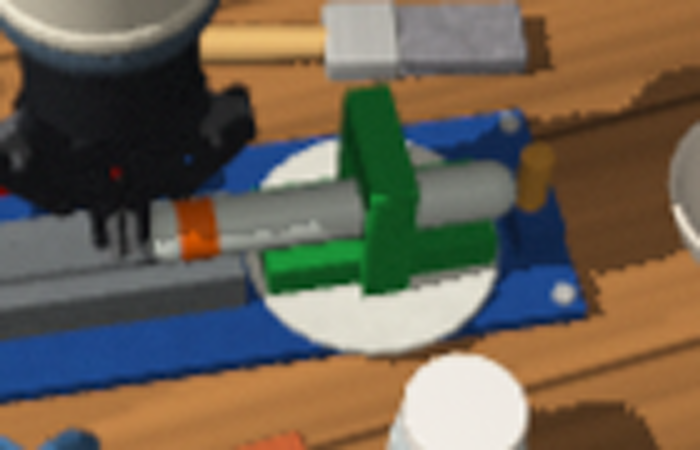

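Request:
carry_out(
  commands=[
    [255,0.0001,0.0005,0,0,0,0],
  ],
)

```text
t: 10.8
position: [0.5962, -0.0326, 0.065]
tcp_rot: [3.141, -0.0, -0.136]
ft_force: [-0.4, -10.7, 4.7]
finger_gap: -0.001
```

Request:
carry_out(
  commands=[
    [255,0.0001,0.0005,0,0,0,0],
  ],
)

```text
t: 10.9
position: [0.5963, -0.0324, 0.065]
tcp_rot: [3.14, -0.0, -0.136]
ft_force: [-1.7, -14.1, 6.4]
finger_gap: -0.002
```

Request:
carry_out(
  commands=[
    [255,0,0.0005,0,0,0,0],
  ],
)

```text
t: 11.0
position: [0.5963, -0.0321, 0.065]
tcp_rot: [3.14, -0.0, -0.136]
ft_force: [-1.7, -17.0, 5.9]
finger_gap: -0.001
```

Request:
carry_out(
  commands=[
    [255,0.0001,0.0005,0,0,0,0],
  ],
)

```text
t: 11.1
position: [0.5963, -0.0319, 0.065]
tcp_rot: [3.14, -0.0, -0.136]
ft_force: [-3.6, -20.5, 5.3]
finger_gap: -0.003
```

The force climbed from 8 to 20 N with almost no motion, so the nose is on the stop. Backing off.

Request:
carry_out(
  commands=[
    [255,-0.0004,-0.003,0,0,0,0],
    [255,-0.0027,-0.02,0,0,0,0],
    [255,-0.005,-0.04,0.01,0,0,0],
    [255,-0.005,-0.04,0.055,0,0,0],
    [255,-0.005,-0.04,0.1,0,0,0],
    [255,-0.005,-0.04,0.15,0,0,0],
    [255,-0.005,-0.04,0.185,0,0,0],
    [255,-0.005,-0.04,0.185,0,0,0],
  ],
)

```text
t: 11.9
position: [0.5931, -0.0715, 0.2548]
tcp_rot: [3.141, -0.008, -0.136]
ft_force: [0.3, -0.3, -0.9]
finger_gap: -0.003
```

```bash
python3 - <<'E'
from h import *
s=ctrl.observe(); print(s["t"],s["position"],s["ft_force"]); c=cam("wrist")
im,d=ctrl.capture("wrist"); cv2.imwrite("pics/w8.png",im); np.savez("w8.npz",im=im,d=d,K=c[0],R=c[1],t=c[2])
im,d=ctrl.capture("scene"); crop(im,245,195,385,285,5,"pics/c8.png")
E
python3 wm.py w8.npz
```

```text
11.9 [ 0.59308543 -0.07145794  0.25483259] [ 0.28200223 -0.27275157 -0.85597847]
bar 835 px [108. 191.] c [0.6256 0.0833] [0.0233 0.0362] 82.1 mean [0.6279 0.0832]
post 152 px [306. 244.] c [ 0.5471 -0.0927] [0.0131 0.0141] 82.1 mean [ 0.5478 -0.0927]
arm 745 px [266. 235.] c [ 0.5465 -0.058 ] [0.0811 0.0218] 85.3 mean [ 0.5486 -0.0506]
pin 217 px [ 52. 199.] c [0.6222 0.1607] [0.0151 0.0192] 9.7 mean [0.6224 0.161 ]
plate 4044 px [278. 156.] c [ 0.627  -0.0759] [0.2158 0.0291] 83.1 mean [ 0.6271 -0.0754]
yoke 520 ((0.6079137325286865, 0.08671765774488449), (0.11004171520471573, 0.05550764873623848), 82.73013305664062)
rod 1696 px [167. 195.] c [0.6065 0.0502] [0.0759 0.0271] 82.1 mean [0.6068 0.0507]
groove 2272 px [287. 178.] c [ 0.6053 -0.0789] [0.1992 0.0146] 82.1 mean [ 0.6056 -0.0822]
orange 345 px [209. 194.] c [0.6019 0.0029] [0.017  0.0258] 81.0 mean [0.6021 0.0031]
```

View pics/w8.png

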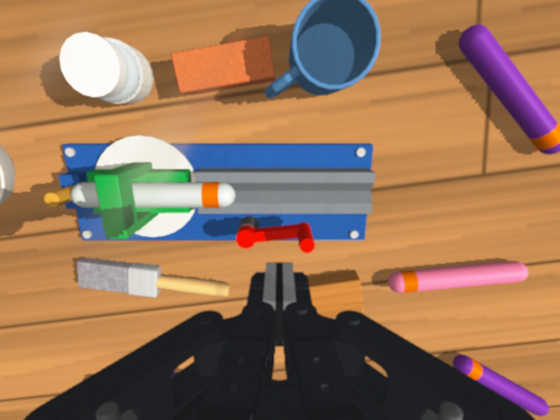

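View pics/c8.png

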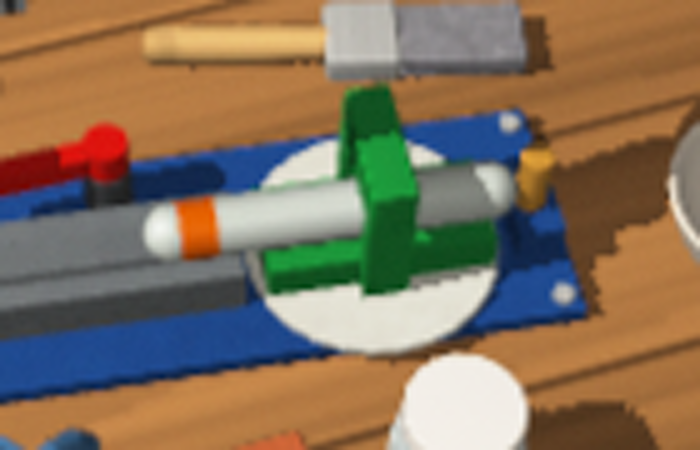

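The rod is home: in the scene crop the nose (512,188) touches the pin (518,185). Now I plan the keeper sweep, pushing the post with shut fingers.

```bash
python3 - <<'E'
from h import *
z=np.load("w8.npz"); c=(z["K"],z["R"],z["t"])
a=np.radians(82.15); ex=np.array([np.cos(a),np.sin(a)]); ey=np.array([-ex[1],ex[0]]); S=np.array([.6123,.0864])
q=ray(c,(236,195),.048)[0][:2]-S; print("tail",q@ex,q@ey)
q=ray(c,(70,197),.048)[0][:2]-S; print("nose",q@ex,q@ey)
print("hinge knob",ray(c,(247,236),.065)[0])
H=np.array([.548,-.0272]); s=ctrl.observe(); p=s["position"]; print(s["t"],p,s["tcp_rot"])
for th in (-97.85+0,-90,-80,-70,-60,-50,-40,-30,-20,-10,-7.85,-5):
    t=np.radians(th); u=np.array([np.cos(t),np.sin(t)]); g=np.array([-u[1],u[0]])
    P=H+.064*u-.019*g; print(th,P.round(4),"shift from now",(P-p[:2]).round(4))
E
```

```text
tail -0.11154798766045416 0.0011251629240676252
nose 0.07193333606413276 0.003353490766723471
hinge knob [ 0.55284509 -0.03057137  0.065     ]
12.0 [ 0.59119842 -0.07089907  0.25025806] [-3.14150409e+00 -1.06977736e-03 -1.36472394e-01]
-97.85 [ 0.5204 -0.088 ] shift from now [-0.0708 -0.0171]
-90 [ 0.529  -0.0912] shift from now [-0.0622 -0.0203]
-80 [ 0.5404 -0.0935] shift from now [-0.0508 -0.0226]
-70 [ 0.552  -0.0938] shift from now [-0.0392 -0.0229]
-60 [ 0.5635 -0.0921] shift from now [-0.0277 -0.0212]
-50 [ 0.5746 -0.0884] shift from now [-0.0166 -0.0175]
-40 [ 0.5848 -0.0829] shift from now [-0.0064 -0.012 ]
-30 [ 0.5939 -0.0757] shift from now [ 0.0027 -0.0048]
-20 [ 0.6016 -0.0669] shift from now [0.0104 0.004 ]
-10 [ 0.6077 -0.057 ] shift from now [0.0165 0.0139]
-7.85 [ 0.6088 -0.0548] shift from now [0.0176 0.0161]
-5 [ 0.6101 -0.0517] shift from now [0.0189 0.0192]
```

Request:
carry_out(
  commands=[
    [255,-0.04,-0.01,0,0,0,0],
    [255,-0.078,-0.021,-0.01,0,0,4],
    [255,-0.078,-0.021,-0.055,0,0,8],
    [255,-0.078,-0.021,-0.1,0,0,8],
    [255,-0.078,-0.021,-0.145,0,0,8],
    [255,-0.078,-0.021,-0.164,0,0,8],
    [255,-0.078,-0.021,-0.164,0,0,8],
  ],
)

```text
t: 12.7
position: [0.5105, -0.0907, 0.0822]
tcp_rot: [-3.139, 0.007, 0.003]
ft_force: [-0.3, -0.5, 0.1]
finger_gap: 0.001
```

```bash
python3 - <<'E'
from h import *
s=ctrl.observe(); print(s["t"],s["position"],s["ft_force"],s["tcp_rot"])
im,d=ctrl.capture("wrist"); cv2.imwrite("pics/w9.png",im)
im,d=ctrl.capture("scene"); crop(im,205,175,365,285,5,"pics/c9.png")
E
```

```text
12.7 [ 0.51053733 -0.09074811  0.08222132] [-0.31740087 -0.53371043  0.06614392] [-3.13928748e+00  7.23060492e-03  3.12320449e-03]
```

View pics/w9.png

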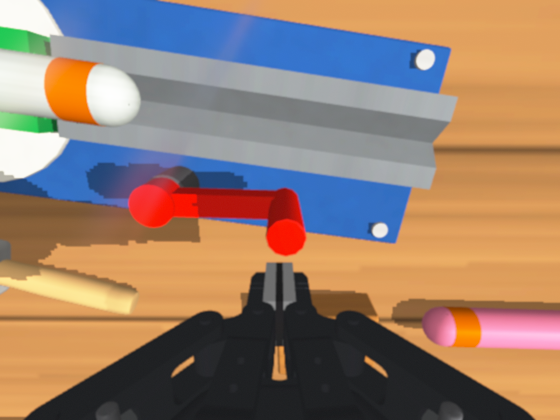

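View pics/c9.png

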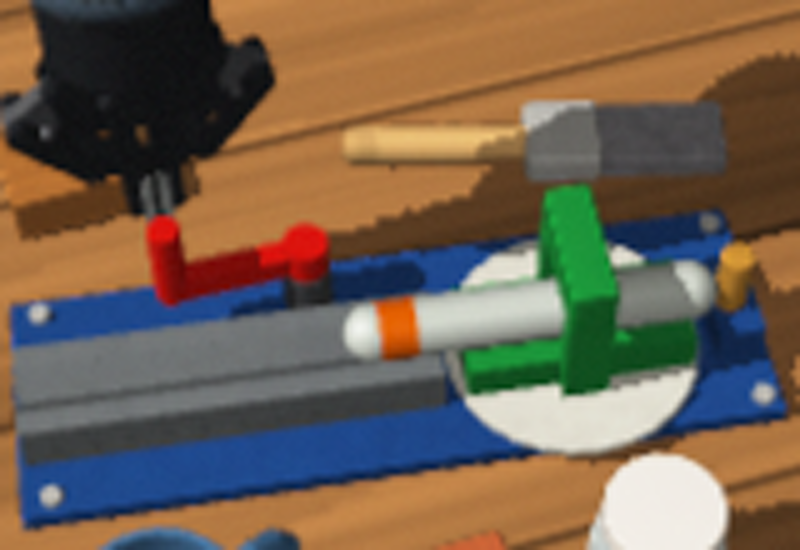

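The shut fingers stand just outside the post in the wrist view (285,237). Sweeping along the arc.

Request:
carry_out(
  commands=[
    [255,0.008,0,0,0,0,0],
    [255,0.016,0,0,0,0,0],
    [255,0.0215,-0.0005,0,0,0,5],
    [255,0.0275,-0.0015,0,0,0,10],
    [255,0.033,-0.002,0,0,0,15],
    [255,0.039,-0.002,0,0,0,20],
    [255,0.045,-0.001,0,0,0,25],
    [255,0.0505,0,0,0,0,30],
  ],
)

```text
t: 13.6
position: [0.5652, -0.0912, 0.0868]
tcp_rot: [3.14, -0.001, 0.531]
ft_force: [-1.4, -0.1, -0.3]
finger_gap: 0.003
```

```bash
python3 - <<'E'
from h import *
s=ctrl.observe(); print(s["t"],s["position"],s["ft_force"],s["tcp_rot"])
im,d=ctrl.capture("wrist"); cv2.imwrite("pics/w10.png",im)
E
```

```text
13.6 [ 0.56519738 -0.09119765  0.08680425] [-1.41615552 -0.05046308 -0.30365412] [ 3.14023823e+00 -1.28863218e-03  5.30876279e-01]
```

View pics/w10.png

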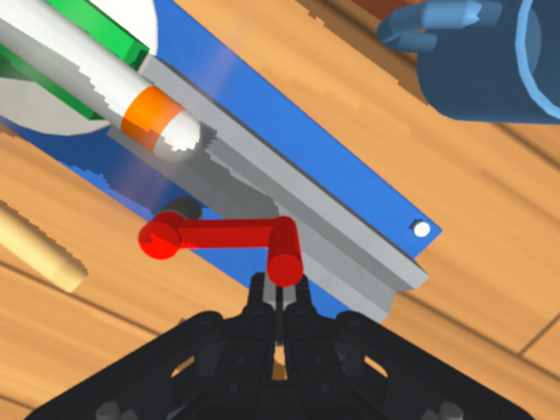

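Request:
carry_out(
  commands=[
    [255,0.0047,0.0014,0,0,0,4],
    [255,0.009,0.003,0,0,0,8],
    [255,0.0173,0.0067,0,0,0,16],
    [255,0.025,0.0117,0,0,0,24],
    [255,0.032,0.018,0,0,0,32],
    [255,0.0365,0.023,0,0,0,38],
    [255,0.0395,0.0275,0,0,0,42],
    [255,0.0395,0.0275,0,0,0,42],
  ],
)

```text
t: 14.45
position: [0.6043, -0.0632, 0.0865]
tcp_rot: [3.14, -0.0, 1.261]
ft_force: [0.3, 0.2, 0.6]
finger_gap: 0.0
```

```bash
python3 - <<'E'
from h import *
s=ctrl.observe(); print(s["t"],s["position"],s["ft_force"],s["tcp_rot"])
im,d=ctrl.capture("wrist"); cv2.imwrite("pics/w11.png",im)
E
```

```text
14.45 [ 0.60431807 -0.06321583  0.08653986] [0.28585957 0.19452046 0.55403786] [ 3.13996530e+00 -2.50593965e-04  1.26051651e+00]
```

View pics/w11.png

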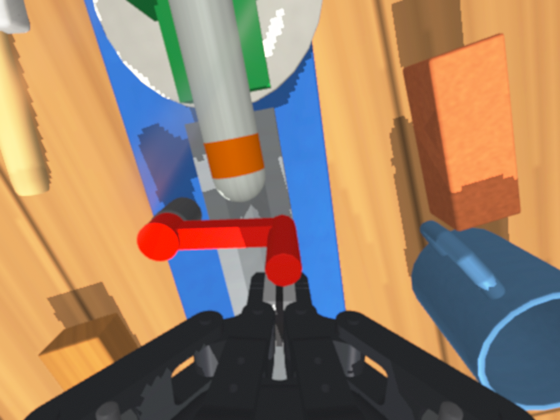

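Request:
carry_out(
  commands=[
    [255,0.0006,0.002,0,0,0,2],
    [255,0.0011,0.004,0,0,0,4],
    [255,0.0016,0.006,0,0,0,6],
    [255,0.002,0.008,0,0,0,8],
  ],
)

```text
t: 14.9
position: [0.6056, -0.0559, 0.0863]
tcp_rot: [3.141, 0.0, 1.397]
ft_force: [0.1, 0.0, 0.3]
finger_gap: 0.001
```

Request:
carry_out(
  commands=[
    [255,0.0001,0.001,0,0,0,1],
    [255,0.0003,0.002,0,0,0,2],
  ],
)

```text
t: 15.1
position: [0.6058, -0.054, 0.0861]
tcp_rot: [3.141, 0.0, 1.433]
ft_force: [-0.4, -11.2, 1.6]
finger_gap: 0.004
```

Request:
carry_out(
  commands=[
    [255,0.0001,0.001,0,0,0,0],
    [255,0.0001,0.001,0,0,0,0],
  ],
)

```text
t: 15.3
position: [0.6058, -0.054, 0.0861]
tcp_rot: [3.141, 0.002, 1.433]
ft_force: [-1.8, -13.1, 2.5]
finger_gap: -0.003
```

Request:
carry_out(
  commands=[
    [255,-0.0003,-0.003,0,0,0,0],
    [255,-0.002,-0.015,0,0,0,0],
    [255,-0.004,-0.03,0.01,0,0,0],
    [255,-0.004,-0.03,0.055,0,0,0],
    [255,-0.004,-0.03,0.1,0,0,0],
    [255,-0.004,-0.05,0.15,0,0,0],
    [255,-0.004,-0.07,0.18,0,0,0],
    [255,-0.004,-0.07,0.18,0,0,0],
  ],
)

```text
t: 16.1
position: [0.6034, -0.1263, 0.2717]
tcp_rot: [3.133, 0.002, 1.432]
ft_force: [-0.3, 0.4, -0.4]
finger_gap: 0.003
```

```bash
python3 - <<'E'
from h import *
s=ctrl.observe(); print(s["t"],s["position"],s["ft_force"]); c=cam("wrist")
im,d=ctrl.capture("wrist"); cv2.imwrite("pics/w12.png",im); np.savez("w12.npz",im=im,d=d,K=c[0],R=c[1],t=c[2])
im,d=ctrl.capture("scene"); crop(im,205,175,365,285,5,"pics/c12.png")
E
python3 wm.py w12.npz
```

```text
16.1 [ 0.60339141 -0.12634667  0.2717473 ] [-0.26664099  0.41229793 -0.35642457]
bar none
post 215 px [274. 102.] c [ 0.6118 -0.0357] [0.0137 0.0146] 82.0 mean [ 0.6119 -0.0359]
arm 648 px [238. 104.] c [ 0.5742 -0.0307] [0.0153 0.062 ] 86.3 mean [ 0.5745 -0.0315]
pin 131 px [557.  96.] c [ 0.8882 -0.0642] [0.0058 0.0375] 8.0 mean [ 0.89  -0.068]
plate 3774 px [292. 122.] c [ 0.6277 -0.0695] [0.2271 0.0298] 83.5 mean [ 0.6292 -0.0617]
yoke 476 ((0.6056182980537415, 0.04660427197813988), (0.03032075986266136, 0.04521161690354347), 82.16886138916016)
rod 1534 px [256.  27.] c [0.6039 0.0352] [0.047  0.0277] 82.2 mean [0.6041 0.0362]
groove 1508 px [274. 168.] c [ 0.5997 -0.1103] [0.1362 0.0156] 82.1 mean [ 0.6011 -0.1065]
orange 324 px [258.  64.] c [0.6004 0.0029] [0.0162 0.0252] 82.1 mean [0.6007 0.0028]
```

View pics/w12.png

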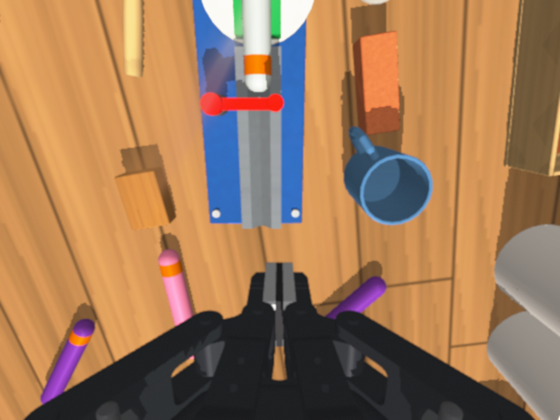

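View pics/c12.png

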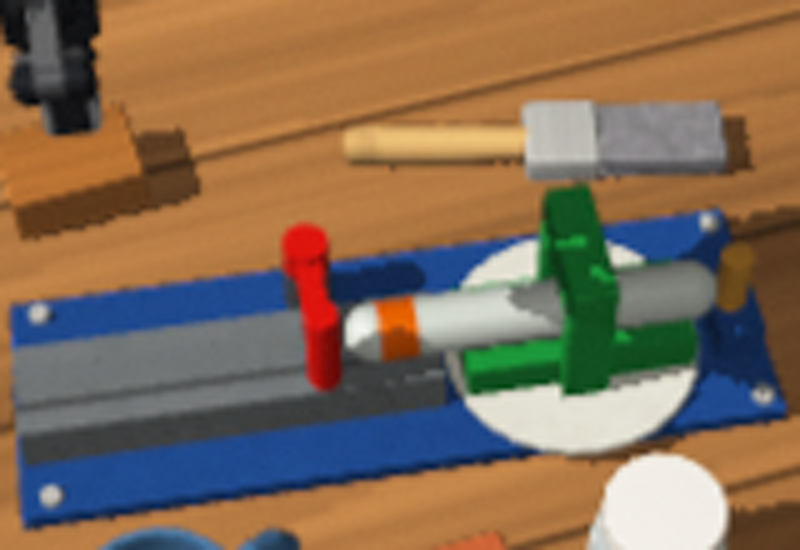

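```bash
python3 - <<'E'
from plant import ctrl
print(ctrl.hand_in())
E
```

```text
the job is handed in; nothing more can be done
None
```

The turntable is locked and the job is handed in at about 16 s, but `hand_in` gave no verdict. I worked in the order asked:

- **Yoke:** I gripped the green bridge and turned it about 67° clockwise. The wrist view then put the channel at 82.1°, in line with the groove (82.1°).
- **Rod:** I pushed it along the groove, slowing to 0.5 mm steps near the end. Sliding took about 8 N. I stopped at about 20 N, when the force climbed with almost no further movement. The tail measured stand x = -111.5 mm against -111 mm expected, and in the scene view the nose touches the pin.
- **Keeper:** I swept the post round with shut fingers until it met firm resistance at about 13 N. The post ended within about 2 mm of its fully shut position, with a visible gap to the tail.

**Less certain checks:**
- The wrist ray for the nose read 72 mm against 69 mm expected, which I put down to calibration and pixel error.
- The keeper looked up to 3° past square in one view, probably because its hinge knob and post are at different heights.
- I did not re-measure the pottery and tools. They looked undisturbed in the views that showed them, and no unexpected contact force appeared. The arm was clear of everything at hand-in.

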